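# Reverse the battery post cleaner in its stand

### The job

Two double-ended battery post cleaners are parked on the counter, each in its own open-topped stand. One was parked the wrong way round, with its tapered reamer sticking out and its cup end in the guard. Lift that one out, turn it end for end and lay it back in the notches of the same stand so that the cup end sticks out like on the other one; leave the other cleaner where it is.

Things in the scene. Friction and masses are not known exactly. Their poses are not given: they have to be found in the camera images.
- cleaner1: Wrongly parked cleaner, a rigid tool 152 mm long, 150-310 g. Origin: its middle, on its axis; y axis along it to the cup end, z up. Middle: black square grip 40 long, 26 wide, 26 high, to be taken from above. Bare 16 mm square shanks run on each side to 44 mm from the middle; then at +y a cup 34 thick, 32 long with dark mouth, at -y a fluted reamer 32 long, tapering 26 to 10 mm.
- cup1 (a point): Centre of the outer face of cleaner1's cup end, 76 mm from its origin along its y axis.
- stand1: Grey stand of cleaner1, fixed. Origin: counter level, midway between its uprights; y axis points out, away from its guard (robot's left, +-15 deg). Uprights 70 wide, 8 thick at y=-32 and 32 mm, 77 high; notches 26 wide, flared, floor at z=50, hold the shanks: parked axis at z=58. Base 10 thick. Open-topped guard behind, walls 70 high, 62 wide and to y=-91 inside. Tool fits either way round.
- cleaner2: The other cleaner, same shape and axes, parked rightly in a second such stand, cup end out to the robot's left: a bystander. The stands are one behind the other seen from the robot, 0.16 to 0.25 m apart in x; either can be the nearer. Also about: a car battery 200 mm tall far left, a small tray, a wrench and a spray can 170 mm tall on the right.
Mind the look-alikes: they are no part of the job. What is shaped like the cleaner1 but orange or red is not meant. What is shaped like the stand1 but green or yellow is not meant.

How it is judged:
By the outcome, as a careful person would: the job done as asked, in the order asked, and still so for the second after the job is handed in, with the robot touching nothing.
It also fails if it takes over 45 s, if anything falls off the work surface, if the arm or the gripper's body presses on something with over 40 N, if the wrist force passes 120 N, or if a joint passes its speed limit or range.

### The arm

A 6-joint arm with a two-finger parallel gripper is mounted at the origin on the work surface. World frame = base frame: x ahead of the robot, y to its left, z up, the work surface at z = 0. Lengths are in m, angles in rad, forces in N, time in s.
With the tool pointing down it reaches from about 0.35 to 0.975 m from the base axis. Payload 4.9 kg.
Tool frame: the origin (TCP) lies on the centre line of the jaws, within the pads' length; the fingertips stand manip.tcp_to_tips ahead of it and the grasp point (between the pads) is the TCP (manip.tcp_to_tips is the distance from the TCP to the fingertips, in m); y points along the fingers, z is the direction in which the jaws open and shut, and the axes are right-handed (so a half turn about y gives the same grasp; the last joint's range is limited). The gripper opens to 85 mm and grips with 20 to 120 N. Pads are 22 mm wide; open, the fingers measure 114 mm over their backs; the gripper's body (76 mm by 85 mm) begins 54 mm behind the grasp point. The pads swing forward as they close: fully open they stand 13 mm farther back than shut.
Start: joints at [1.186, 0.053, 1.613, -0, 1.476, -0.119], TCP at [0.164, 0.603, 0.25] pointing down, gripper open.
Joint ranges: [-3.01, 3.01], [-1.01, 2.22], [0.06, 2.58], [-1.02, 4.17], [0.09, 2.62], [-3.14, 3.14]. Speed limits (rad/s): [2.57, 2.57, 3.14, 3.14, 3.14, 3.14].

### API

Orientations are given as a unit quaternion [w, x, y, z].
In Python, from plant import manip gives the robot as it stands.
- The arm moves only by the tool apply_moves, never from a script. Its argument "moves" is a list of rows, each a list of 7 numbers: the gripper's target within -1 to 1 (shut at 1, half-way at 0, fully open at -1), then the shift along the tool's x, y, z in mm, then the turn, a rotation vector about the tool's x, y, z in degrees. A call has 1 to 20 rows; each row shifts and turns the commanded pose from where the row before left it, along the tool's axes as they then stand; what a row does not reach is not made up. A row lasts 1/10 s, in which the tool goes at most 50 mm and 8.59 degrees, less where a joint would pass 70% of its speed; a pose out of reach is approached as far as the arm can. A call with a gripper value outside its range is refused whole. The fingers move at their own pace and stop on an object; the grip force is fixed at half the most. Time passes only in rows, so rows that do not move let the fingers close. It gives the time, the measured TCP pose, the force and the opening at its end, in the units of the state.
- manip.state(): the state, without advancing time (a new reading comes with each control period).
- manip.grab_frame(name): name is "scene" or "top" or "wrist"; returns the picture (480x640x3 uint8, blue, green, red); there is no depth.
- manip.calibration(name): a dict with "mtx" (3x3 intrinsics, pixels), "distortion" ([k1, k2, p1, p2, k3] as OpenCV has them; the pictures are not rectified), "T" (4x4, takes a point from camera to world coordinates); the wrist camera has in their place "T_tool_cam" (4x4, takes a point from camera to tool coordinates, whose origin is the TCP and whose axes are the tool frame's). Camera axes: x right, y down, z forward; pixel columns grow to the right and rows downward; lengths in m; the calibration is good to about 2 mm. A picture is of the moment at which its call begins: read the wrist's pose just before it. calibration takes no time and is no camera call.
- manip.job_done(): hands the job in, once; it reports no verdict.
The state is a dict: "time": time; "joint_pos": joint angles; "joint_vel": joint speeds; "joint_efforts": joint torques, N m; "tool_pos": TCP position; "tool_rot": TCP orientation; "contact_force": force on the tool from outside, world axes, zero at the start; "ft_torque": the same for the moment, N m; "gripper_width": opening from 0.0 (shut) to 1.0 (fully open).
Only numpy, scipy, OpenCV 4.12 (cv2) and the standard library are available. Lean on these libraries where they do the work, as an engineer would, in place of code of your own. Each camera call takes 0.05 s, during which the arm holds its last target. There are 200 camera calls.

## Working session

There is one attempt and no reset: what is moved stays moved. The work goes in short steps, Python scripts to look and compute and a tool call to move; the robot and the scene stay as the last step left them, time stands still between calls to the robot, and variables do not carry over. Pictures are saved under pics/ and viewed, about 8 in all and at most 12, crops included, and the job is handed in when it is done.

Besides the shell and the picture viewer there is one more tool, called after "Call:" by a JSON object that holds its "op" and its "data", one argument or row to a line. apply_moves: Moves the arm, as the interface text tells. Its arguments: {"type":"object","properties":{"moves":{"type":"array","items":{"type":"array","items":{"type":"number"}}}},"required":["moves"]}

```bash
ls; mkdir -p pics; cat > h.py <<'E'
import numpy as np, cv2
from scipy.spatial.transform import Rotation as R
from plant import manip
def Rq(q): return R.from_quat([q[1],q[2],q[3],q[0]])
def cam(name, s=None):
    c=manip.calibration(name); K=np.array(c["mtx"]); d=np.array(c["distortion"],float)
    if name=="wrist":
        s=s or manip.state(); T=np.eye(4); T[:3,:3]=Rq(s["tool_rot"]).as_matrix(); T[:3,3]=s["tool_pos"]
        T=T@np.array(c["T_tool_cam"])
    else: T=np.array(c["T"])
    return K,d,T
def onplane(c,px,z):
    K,d,T=c
    u=cv2.undistortPoints(np.array(px,float).reshape(-1,1,2),K,d).reshape(-1,2)
    r=np.c_[u,np.ones(len(u))]@T[:3,:3].T
    o=T[:3,3]; return o+r*((z-o[2])/r[:,2])[:,None]
def proj(c,P):
    K,d,T=c; Ti=np.linalg.inv(T)
    return cv2.projectPoints(np.array(P,float).reshape(-1,3),cv2.Rodrigues(Ti[:3,:3])[0],Ti[:3,3],K,d)[0].reshape(-1,2)
E
python3 - <<'E'
from h import *
s=manip.state(); print({k:np.round(v,3) for k,v in s.items()}, manip.tcp_to_tips)
print(Rq(s["tool_rot"]).as_matrix().round(3))
for n in("scene","top","wrist"):
    im=manip.grab_frame(n); cv2.imwrite(f"pics/{n}0.png",im)
    K,d,T=cam(n,s); print(n,T.round(3),K[0,0])
print(np.round(manip.calibration("wrist")["T_tool_cam"],3))
E
```

```text
pics
{'time': np.float64(0.0), 'joint_pos': array([ 1.186,  0.053,  1.614,  0.   ,  1.476, -0.119]), 'joint_vel': array([ 0.001, -0.001, -0.001, -0.001,  0.001, -0.001]), 'joint_efforts': array([-2.0000e-03, -3.9368e+01, -3.7018e+01, -0.0000e+00,  7.0000e-03,
       -0.0000e+00]), 'tool_pos': array([0.164, 0.603, 0.249]), 'tool_rot': array([-0.7  ,  0.702, -0.094,  0.094]), 'contact_force': array([ 0.092, -0.839,  0.389]), 'ft_torque': array([0.027, 0.046, 0.007]), 'gripper_width': np.float64(1.004)} 0.019
[[ 0.965 -0.001  0.263]
 [-0.263 -0.002  0.965]
 [-0.    -1.    -0.002]]
scene [[ 0.306  0.632 -0.712  1.11 ]
 [ 0.952 -0.199  0.233 -0.223]
 [ 0.006 -0.749 -0.662  0.533]
 [ 0.     0.     0.     1.   ]] 482.9488237623956
top [[-0.027 -0.982  0.184  0.409]
 [-1.     0.026 -0.008 -0.061]
 [ 0.003 -0.184 -0.983  1.057]
 [ 0.     0.     0.     1.   ]] 570.6979973130195
wrist [[ 0.262  0.914  0.309  0.084]
 [ 0.965 -0.247 -0.087  0.626]
 [-0.003  0.321 -0.947  0.373]
 [ 0.     0.     0.     1.   ]] 348.7897618548585
[[-0.001  0.947  0.321 -0.084]
 [ 0.001 -0.321  0.947 -0.124]
 [ 1.     0.001 -0.     0.001]
 [ 0.     0.     0.     1.   ]]
```

View pics/top0.png

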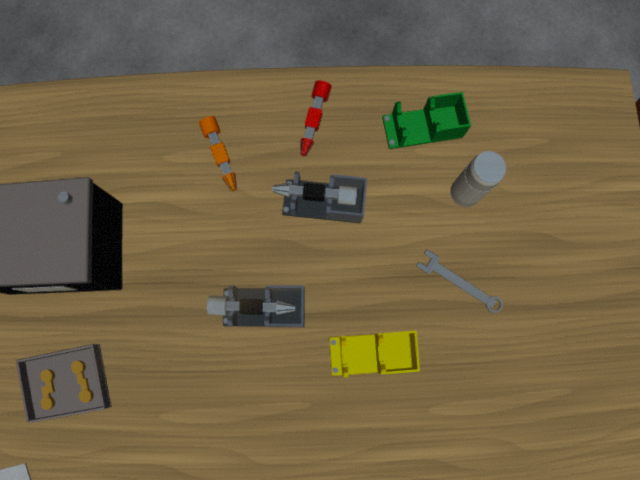

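View pics/scene0.png

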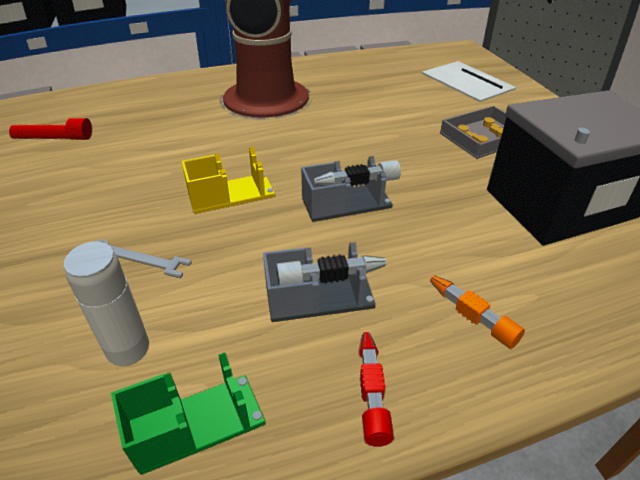

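The wanted one is the far grey stand with black grip at top px (314,192): its reamer is out at (275,189) and its cup is in the guard at (347,194). What could be mistaken for it:
- Near cleaner (252,307): its cup is out at (215,306), so it is the bystander.
- Orange (219,153) and red (313,118) cleaners: wrong colour.
- Green (427,122) and yellow (375,353) stands: wrong colour.

```bash
python3 - <<'E'
from h import *
c=cam("top"); im=cv2.imread("pics/top0.png")
cv2.imwrite("pics/crop1.png",cv2.resize(im[140:240,250:390],None,fx=5,fy=5,interpolation=cv2.INTER_CUBIC))
g=im.max(2)
for n,(u0,u1,v0,v1) in {"c1":(295,335,175,212),"c2":(232,274,292,322)}.items():
    m=(g[v0:v1,u0:u1]<38).astype(np.uint8)
    k,l,st,ce=cv2.connectedComponentsWithStats(m); i=1+st[1:,4].argmax(); p=ce[i]+[u0,v0]
    print(n,st[i],p,onplane(c,p,.069).round(4))
print("reamer tip/cup", onplane(c,[(274,189),(357,195),(347,194)],.058).round(3))
print("battery corner,terminal,can", onplane(c,[(122,200),(92,180)],.2).round(3), onplane(c,(489,166),.17).round(3))
E
```

```text
c1 [  8   8  22  19 367] [313.41689373 191.86920981] [[ 0.6667 -0.0574  0.069 ]]
c2 [  8   8  23  15 189] [253.3968254  308.71428571] [[0.4618 0.0513 0.069 ]]
reamer tip/cup [[ 0.677  0.014  0.058]
 [ 0.662 -0.136  0.058]
 [ 0.664 -0.118  0.058]]
battery corner,terminal,can [[0.629 0.245 0.2  ]
 [0.664 0.297 0.2  ]] [[ 0.678 -0.348  0.17 ]]
```

View pics/crop1.png

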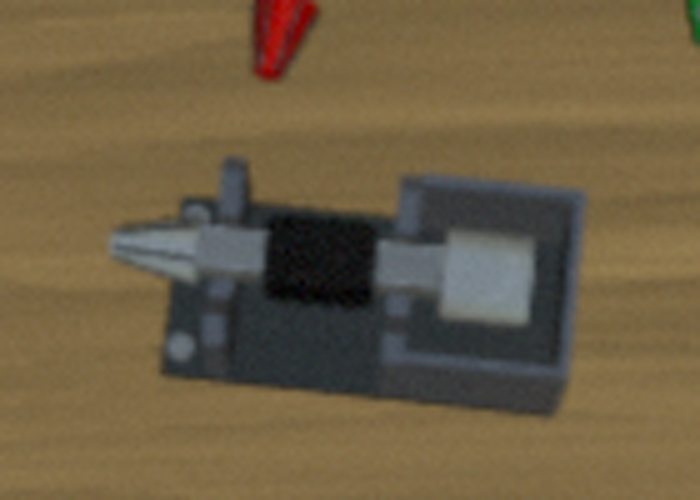

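The crop confirms the choice: tapered reamer out at the left, cup inside the guard on the right. I'll lift and turn first, then travel high over the battery.

Call:
{"op": "apply_moves", "data": {
  "moves": [
    [-1,0,-10,0,0,8,0],
    [-1,0,-10,0,0,8,0],
    [-1,0,-10,0,0,8,0],
    [-1,0,-10,0,0,8,0],
    [-1,0,-10,0,0,8,0],
    [-1,0,-10,0,0,8,0],
    [-1,0,-10,0,0,8,0],
    [-1,0,-10,0,0,8,0],
    [-1,0,-10,0,0,8,0],
    [-1,0,-10,0,0,8.4,0]
  ]
}}

```text
time: 1.15
tool_pos: [0.1641, 0.6028, 0.3501]
tool_rot: [-0.473, 0.474, -0.525, 0.526]
contact_force: [0.5, 0.2, 0.2]
gripper_width: 1.001
```

Call:
{"op": "apply_moves", "data": {
  "moves": [
    [-1,34,0,31.6,0,0,0],
    [-1,34,0,31.6,0,0,0],
    [-1,34,0,31.6,0,0,0],
    [-1,34,0,31.6,0,0,0],
    [-1,34,0,31.6,0,0,0],
    [-1,34,0,31.6,0,0,0],
    [-1,34,0,31.6,0,0,0],
    [-1,34,0,31.6,0,0,0],
    [-1,34,0,31.6,0,0,0],
    [-1,34,0,31.6,0,0,0],
    [-1,34,0,31.6,0,0,0],
    [-1,34,0,31.6,0,0,0],
    [-1,34,0,31.6,0,0,0],
    [-1,34,0,31.6,0,0,0],
    [-1,34,0,31.6,0,0,0],
    [-1,34,0,31.6,0,0,0],
    [-1,34,0,31.6,0,0,0],
    [-1,33,0,31.6,0,0,0],
    [-1,0,0,0,0,0,0],
    [-1,0,0,0,0,0,0]
  ]
}}

```text
time: 3.15
tool_pos: [0.6704, -0.0617, 0.3489]
tool_rot: [0.474, -0.475, 0.525, -0.524]
contact_force: [-0.2, 0.5, -0.8]
gripper_width: 0.998
```

```bash
python3 - <<'E'
from h import *
s=manip.state(); print(s["time"],np.round(s["tool_pos"],4),np.round(s["joint_pos"],3)); print(Rq(s["tool_rot"]).as_matrix().round(3))
im=manip.grab_frame("wrist"); cv2.imwrite("pics/w1.png",im)
E
```

```text
3.15 [ 0.6704 -0.0617  0.3489] [-0.202  0.128  1.37   0.     1.645 -0.102]
[[-0.1   -0.002  0.995]
 [-0.995  0.001 -0.1  ]
 [-0.001 -1.    -0.002]]
```

View pics/w1.png

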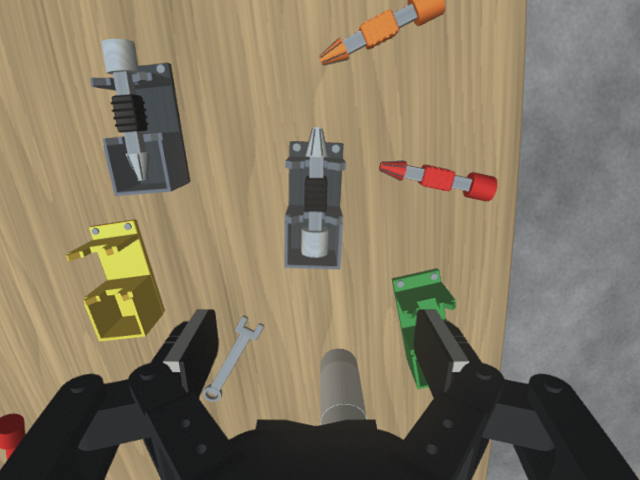

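The wrist view shows the target straight below: grip (316,194), reamer tip (317,130), cup end (314,255). I'll refine the numbers from it.

```bash
python3 - <<'E'
from h import *
s=manip.state(); im=cv2.imread("pics/w1.png"); c=cam("wrist",s)
g=im.max(2)
m=(g[170:220,300:335]<40).astype(np.uint8)
k,l,st,ce=cv2.connectedComponentsWithStats(m); i=1+st[1:,4].argmax(); p=ce[i]+[300,170]
x,y,w,h=st[i,:4]; print(st[i],p)
print("grip centroid z.065-.071",onplane(c,p,.071).round(4))
print("edges mid", onplane(c,(x+300+(w-1)/2,p[1]),.071).round(4))
cv2.imwrite("pics/crop2.png",cv2.resize(im[115:280,250:380],None,fx=3.6,fy=3.6,interpolation=cv2.INTER_CUBIC))
# bright shank/reamer/cup column centres per row
for v in (135,145,155,165,172,217,222,235,245):
    r=np.where(g[v,296:336]>125)[0]+296; print(v,r.min() if len(r) else None,r.max() if len(r) else None, onplane(c,(r.mean(),v),.066).round(4) if len(r) else "")
E
```

```text
Traceback (most recent call last):
ValueError: attempt to get argmax of an empty sequence
```

```bash
python3 - <<'E'
from h import *
s=manip.state(); im=cv2.imread("pics/w1.png"); c=cam("wrist",s)
g=im.max(2); print(g[195,280:350])
print(g[170:220,316])
for v in (135,145,155,165,172,217,222,235,245):
    r=np.where(g[v,296:336]>135)[0]+296; print(v,r.min() if len(r) else None,r.max() if len(r) else None, onplane(c,(r.mean(),v),.066).round(4) if len(r) else "")
cv2.imwrite("pics/crop2.png",cv2.resize(im[115:280,250:380],None,fx=3.6,fy=3.6,interpolation=cv2.INTER_CUBIC))
E
```

```text
[170 166 165 172 177 179 178 177 147 100  82  84  83  84  80  81  84  83
  84  80  80  80  82  81  65  52  53  56  55  55  55  55  54  53  54  53
  54  53  53  54  56  54  55  53  53  50  51  75  82  80  80  80  81  83
  83  83  80  80  79  76 100 150 164 168 169 164 157 158 161 163]
[157 158 156 156 156 156 156 131  63  47  54  54  54  53  51  49  51  54
  55  54  54  51  51  52  55  54  54  52  49  50  53  54  53  55  51  49
  51  52  52  54  54  95 138 152 152 151 151 150 152 151]
135 296 335 [[0.6754 0.0118 0.066 ]]
145 296 335 [[0.6714 0.0012 0.066 ]]
155 306 324 [[ 0.6726 -0.0101  0.066 ]]
165 301 322 [[ 0.6699 -0.0212  0.066 ]]
172 310 322 [[ 0.6723 -0.0295  0.066 ]]
217 305 321 [[ 0.6643 -0.0828  0.066 ]]
222 309 320 [[ 0.6646 -0.0891  0.066 ]]
235 302 325 [[ 0.6618 -0.1054  0.066 ]]
245 302 324 [[ 0.6599 -0.1183  0.066 ]]
```

View pics/crop2.png

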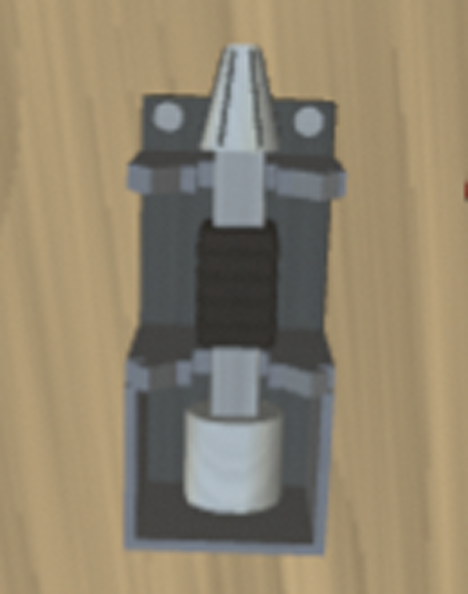

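```bash
python3 - <<'E'
from h import *
s=manip.state(); im=cv2.imread("pics/w1.png"); c=cam("wrist",s)
g=im.max(2).astype(float); P=[]
def cross(a,lev,off):
    a=a-lev; k=np.where(a[:-1]*a[1:]<0)[0]; return [off+i+a[i]/(a[i]-a[i+1]) for i in k]
for v in range(182,208,2):
    x=cross(g[v,296:336],68,296); P.append([np.r_[onplane(c,((x[0]+x[-1])/2,v),.069)[0]]])
for v in [168,170,172,174,216,218,220,222,224,226]:
    x=cross(g[v,306:328],128,306); 
    if len(x)==2: P.append([onplane(c,(sum(x)/2,v),.066)[0]])
P=np.array(P).reshape(-1,3); k=np.polyfit(P[:,1],P[:,0],1)
print(len(P),"slope deg",np.degrees(np.arctan(k[0])),"x at -.06",np.polyval(k,-.06),"res",np.std(P[:,0]-np.polyval(k,P[:,1])).round(5))
y0=cross(g[170:185,316],105,170); y1=cross(g[205:216,316],105,205); print(y0,y1, onplane(c,[(315.5,y0[-1]),(315.5,y1[0])],.069).round(4), onplane(c,(315.5,194),.071).round(4))
# uprights' top faces (crop px -> image), z=.077
q=np.array([[155,178],[305,190],[160,380],[300,382]])/3.6+[250,115]
print(onplane(c,q,.077).round(4))
# guard outer back corners, z=.07 ; base front corners z=.01
q=np.array([[128,547],[322,551],[144,97],[336,101]])/3.6+[250,115]
print(onplane(c,q[:2],.07).round(4),onplane(c,q[2:],.01).round(4))
E
```

```text
19 slope deg 4.450721753510723 x at -.06 0.6686449791799122 res 0.0045
[np.float64(177.38235294117646)] [np.float64(211.2325581395349)] [[ 0.6711 -0.0352  0.069 ]
 [ 0.6672 -0.0752  0.069 ]] [[ 0.6693 -0.0541  0.071 ]]
[[ 0.6477 -0.0172  0.077 ]
 [ 0.6938 -0.0254  0.077 ]
 [ 0.6417 -0.082   0.077 ]
 [ 0.6872 -0.0871  0.077 ]]
[[ 0.6229 -0.1425  0.07  ]
 [ 0.69   -0.1506  0.07  ]] [[ 0.642   0.0049  0.01  ]
 [ 0.7102 -0.0032  0.01  ]]
```

Call:
{"op": "apply_moves", "data": {
  "moves": [
    [-1,-6.5,0,-2.3,0,1.2,0],
    [-1,0,35,0,0,0,0],
    [-1,0,40,0,0,0,0],
    [-1,0,40,0,0,0,0],
    [-1,0,40,0,0,0,0],
    [-1,0,35,0,0,0,0],
    [-1,0,0,0,0,0,0],
    [-1,0,0,0,0,0,0]
  ]
}}

```text
time: 4.0
tool_pos: [0.6683, -0.053, 0.161]
tool_rot: [0.47, -0.47, 0.529, -0.528]
contact_force: [1.2, -0.7, 0.5]
gripper_width: 1.001
```

```bash
python3 - <<'E'
from h import *
s=manip.state(); print(s["time"],np.round(s["tool_pos"],4)); print(Rq(s["tool_rot"]).as_matrix().round(3))
im=manip.grab_frame("wrist"); cv2.imwrite("pics/w2.png",im); c=cam("wrist",s)
print(proj(c,s["tool_pos"]), proj(c,[.6688,-.0552,.071]))
E
```

```text
4.0 [ 0.6683 -0.053   0.161 ]
[[-0.118 -0.     0.993]
 [-0.993  0.    -0.118]
 [-0.    -1.    -0.   ]]
[[317.62905198 337.29645699]] [[318.17148455 261.2028499 ]]
```

View pics/w2.png

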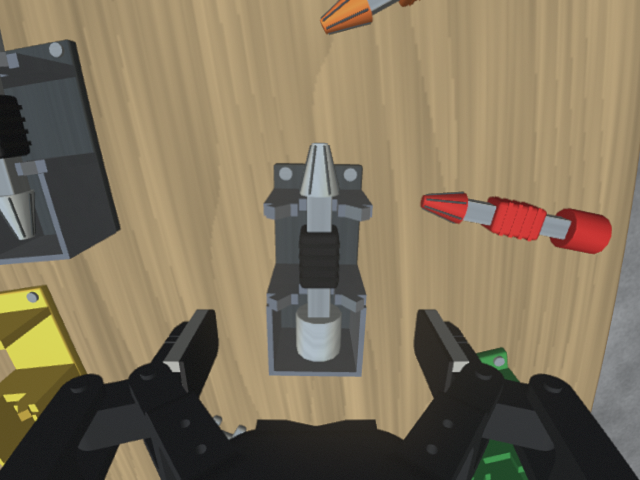

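Aligned: the grip is at (320,257), within about 1.5 mm of the jaw line, and its axis is vertical in the picture. I'll descend and close.

Call:
{"op": "apply_moves", "data": {
  "moves": [
    [-1,0,20,1,0,0,0],
    [-1,0,20,0,0,0,0],
    [-1,0,20,0,0,0,0],
    [-1,0,20,0,0,0,0],
    [-1,0,15,0,0,0,0],
    [-1,0,8,0,0,0,0],
    [-1,0,0,0,0,0,0],
    [-1,0,0,0,0,0,0]
  ]
}}

```text
time: 4.85
tool_pos: [0.6706, -0.0544, 0.0587]
tool_rot: [-0.47, 0.469, -0.528, 0.529]
contact_force: [-0.1, 0.1, 0.9]
gripper_width: 1.001
```

Call:
{"op": "apply_moves", "data": {
  "moves": [
    [1,0,0,0,0,0,0],
    [1,0,0,0,0,0,0],
    [1,0,0,0,0,0,0],
    [1,0,0,0,0,0,0],
    [1,0,0,0,0,0,0],
    [1,0,0,0,0,0,0],
    [1,0,0,0,0,0,0],
    [1,0,0,0,0,0,0],
    [1,0,0,0,0,0,0],
    [1,0,0,0,0,0,0]
  ]
}}

```text
time: 5.85
tool_pos: [0.67, -0.0543, 0.0577]
tool_rot: [-0.469, 0.469, -0.529, 0.529]
contact_force: [0.5, -0.9, 3.6]
gripper_width: 0.295
```

Gripped at about 25 mm opening. Lifting.

Call:
{"op": "apply_moves", "data": {
  "moves": [
    [1,0,-6,0,0,0,0],
    [1,0,-10,0,0,0,0],
    [1,0,-12,0,0,0,0],
    [1,0,-15,0,0,0,0],
    [1,0,-15,0,0,0,0],
    [1,0,-15,0,0,0,0],
    [1,0,-15,0,0,0,0],
    [1,0,-12,0,0,0,0],
    [1,0,0,0,0,0,0],
    [1,0,0,0,0,0,0]
  ]
}}

```text
time: 6.85
tool_pos: [0.6696, -0.0542, 0.1575]
tool_rot: [-0.469, 0.469, -0.529, 0.529]
contact_force: [-0.5, -0.8, -2.9]
gripper_width: 0.294
```

```bash
python3 - <<'E'
from h import *
s=manip.state(); print(s["time"],np.round(s["tool_pos"],4),np.round(s["joint_pos"],3),s["gripper_width"],np.round(s["ft_torque"],2)); 
a=manip.grab_frame("wrist");b=manip.grab_frame("scene")
cv2.imwrite("pics/w3.png",np.hstack([cv2.resize(a,(400,300)),b[150:450,180:580]]))
E
```

```text
6.85 [ 0.6696 -0.0542  0.1575] [-0.191  0.229  1.577  0.     1.335 -0.072] 0.29409914078058785 [0.03 0.05 0.05]
```

View pics/w3.png

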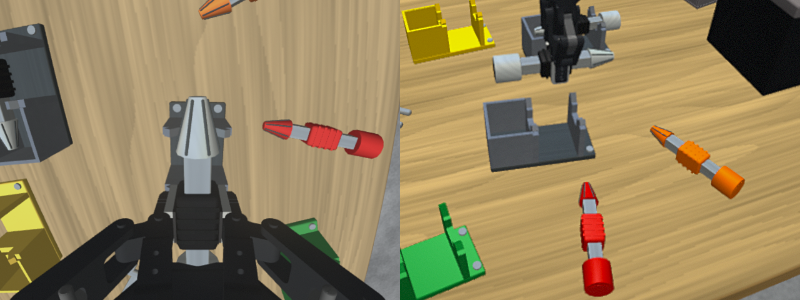

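Held firmly and clear of the stand: left half is the wrist view with the reamer at (195,130), right half is the scene with the stand empty. Turning half a turn.

Call:
{"op": "apply_moves", "data": {
  "moves": [
    [1,0,0,0,0,5,0],
    [1,0,0,0,0,8.5,0],
    [1,0,0,0,0,8.5,0],
    [1,0,0,0,0,8.5,0],
    [1,0,0,0,0,8.5,0],
    [1,0,0,0,0,8.5,0],
    [1,0,0,0,0,8.5,0],
    [1,0,0,0,0,8.5,0],
    [1,0,0,0,0,8.5,0],
    [1,0,0,0,0,8.5,0],
    [1,0,0,0,0,8.5,0],
    [1,0,0,0,0,8.5,0],
    [1,0,0,0,0,8.5,0],
    [1,0,0,0,0,8.5,0],
    [1,0,0,0,0,8.5,0],
    [1,0,0,0,0,8.5,0],
    [1,0,0,0,0,8.5,0],
    [1,0,0,0,0,8.5,0],
    [1,0,0,0,0,8.5,0],
    [1,0,0,0,0,8.5,0]
  ]
}}

```text
time: 8.95
tool_pos: [0.6689, -0.0542, 0.1558]
tool_rot: [0.472, -0.471, -0.526, 0.527]
contact_force: [1.1, -0.3, -2.4]
gripper_width: 0.294
```

Call:
{"op": "apply_moves", "data": {
  "moves": [
    [1,0,0,0,0,8.5,0],
    [1,0,0,0,0,5,0],
    [1,0,0,0,0,0,0],
    [1,0,0,0,0,0,0]
  ]
}}

```text
time: 9.35
tool_pos: [0.6692, -0.0542, 0.1563]
tool_rot: [0.529, -0.528, -0.469, 0.47]
contact_force: [0.1, 0.0, -2.3]
gripper_width: 0.297
```

```bash
python3 - <<'E'
from h import *
s=manip.state(); print(s["time"],np.round(s["tool_pos"],4),np.round(s["joint_pos"],3),s["gripper_width"],np.round(s["ft_torque"],2)); print(Rq(s["tool_rot"]).as_matrix().round(3))
a=manip.grab_frame("wrist");b=manip.grab_frame("scene")
cv2.imwrite("pics/w4a.png",a);cv2.imwrite("pics/s4.png",b)
cv2.imwrite("pics/w4.png",np.hstack([cv2.resize(a,(400,300)),cv2.resize(b[170:340,240:440],(400,340))[:300]]))
c=cam("wrist",s);print(proj(c,[s["tool_pos"]+np.array([-.12,-.993,0])*d for d in(.02,.044,.076)]))
E
```

```text
9.35 [ 0.6692 -0.0542  0.1563] [-0.192  0.23   1.578 -0.     1.335  3.067] 0.2968855060396624 [-0.03  0.01  0.  ]
[[ 0.117 -0.002 -0.993]
 [ 0.993  0.     0.117]
 [ 0.    -1.     0.002]]
[[313.66109448 288.7170324 ]
 [313.78110391 230.26048585]
 [313.97863124 141.04490689]]
```

View pics/w4.png

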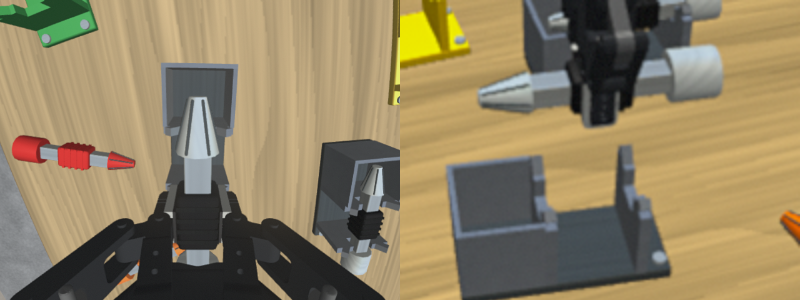

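Cup now out, reamer over the guard. One enlarged composite to check pitch and offset in the grip before lowering.

```bash
python3 - <<'E'
from h import *
a=cv2.imread("pics/w4a.png")[140:440,230:400]; b=cv2.imread("pics/s4.png")[180:330,250:420]
A=cv2.resize(a,None,fx=2,fy=2,interpolation=cv2.INTER_CUBIC); B=cv2.resize(b,(453,400),interpolation=cv2.INTER_CUBIC)
o=np.zeros((600,800,3),np.uint8); o[:,:340]=A; o[:400,345:798]=B; cv2.imwrite("pics/z4.png",o)
E
```

```text
(no output)
```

View pics/z4.png

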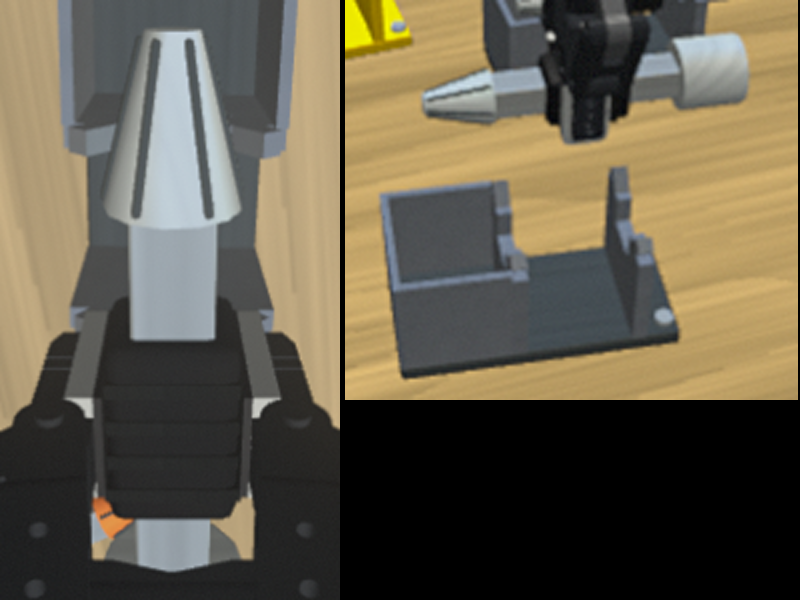

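```bash
python3 - <<'E'
from h import *
from scipy.optimize import least_squares
s=dict(tool_pos=[0.6692,-0.0542,0.1563],tool_rot=manip.state()["tool_rot"])
w=cam("wrist",s);sc=cam("scene"); o=np.array(s["tool_pos"]); cy=np.array([.117,.993,0]); cx=np.array([.993,-.117,0])
# cleaner frame local: (y,z), reamer at -y
W=[((-.076,.005),(316,155)),((-.044,.013),(316,252.5)),((-.020,.008),(316,310)),((.020,.013),(316,398.5))]
S=[((-.076,0),(280,218.6)),((.076,0),(397,205.5))]
def P(p,l):
    d,dz,th,dx=p; y,z=l; return o+cx*dx+cy*(d+y*np.cos(th)-z*np.sin(th))+np.array([0,0,dz+y*np.sin(th)+z*np.cos(th)])
f=lambda p,ws=1:np.r_[[proj(w,P(p,l))[0]-q for l,q in W],[(proj(sc,P(p,l))[0]-q)*ws for l,q in S]].ravel()
for ws in(0,1,2):
    r=least_squares(f,[0,0,0,0],args=(ws,),x_scale=[.01,.01,.1,.01]); print(ws,(r.x[[0,1,3]]*1e3).round(1),"pitch",np.degrees(r.x[2]).round(2)); 
print(r.fun.reshape(-1,2).round(1))
E
```

```text
0 [ 4.  -0.9 -1. ] pitch -1.36
1 [ 4.1 -0.9 -1. ] pitch -1.03
2 [ 4.1 -0.9 -1. ] pitch -0.87
[[ 0.1 -0.3]
 [ 0.1  0.7]
 [ 0.  -2.5]
 [-0.   0.9]
 [ 0.  -0.9]
 [ 2.   0.3]]
```

```bash
python3 - <<'E'
from h import *
s=dict(tool_pos=[0.6692,-0.0542,0.1563],tool_rot=manip.state()["tool_rot"])
w=cam("wrist",s);sc=cam("scene");t=cam("top"); u=np.array([.12,.993,0])
def rep(n,c,q,z):
    p=onplane(c,q,z); print(n,p.round(4).tolist(),"mid",p.mean(0).round(4))
rep("guard back wrist",w,[(259,101),(381,109)],.07)
rep("guard back top",t,[(366.6,178),(363,213)],.07)
# scene crop s4 composite: guard back-top corners (381,195),(395,285); out upright base right bottom (677,338) ; base left bottom (404,375)
g=lambda x,y:((x-345)/2.665+250,y/2.667+180)
rep("guard back scene",sc,[g(381,195),g(396,287)],.07)
rep("base far-x side scene",sc,[g(404,375),g(677,338)],0)
# wrist z4: guard-side upright top edge halves: (100,137),(258,140) top-front edge
rep("guard-side upright wrist",w,[(90/2+230,140/2+140),(262/2+230,143/2+140)],.077)
# top-crop uprights tops: inner (408,205),(394,345); outer (233,175),(215,330)
k=lambda x,y:(x/5+250,y/5+140)
rep("uprights top inner",t,[k(408,205),k(394,345)],.077)
rep("uprights top outer",t,[k(233,175),k(215,330)],.077)
rep("cleaner at start top: tip, cup",t,[k(110,245),k(533,277)],.058)
rep("grip at start top",t,[k(268,255),k(376,262)],.071)
E
```

```text
guard back wrist [[0.6891, -0.1517, 0.07], [0.6208, -0.1393, 0.07]] mid [ 0.655  -0.1455  0.07  ]
guard back top [[0.6898, -0.1535, 0.07], [0.6256, -0.1444, 0.07]] mid [ 0.6577 -0.149   0.07  ]
guard back scene [[0.6238, -0.144, 0.07], [0.6892, -0.1518, 0.07]] mid [ 0.6565 -0.1479  0.07  ]
base far-x side scene [[0.6874, -0.1516, 0.0], [0.7073, -0.0055, 0.0]] mid [ 0.6974 -0.0786  0.    ]
guard-side upright wrist [[0.6886, -0.0895, 0.077], [0.6376, -0.0826, 0.077]] mid [ 0.6631 -0.086   0.077 ]
uprights top inner [[0.6838, -0.0903, 0.077], [0.6328, -0.0838, 0.077]] mid [ 0.6583 -0.087   0.077 ]
uprights top outer [[0.6965, -0.0282, 0.077], [0.6399, -0.0209, 0.077]] mid [ 0.6682 -0.0245  0.077 ]
cleaner at start top: tip, cup [[0.677, 0.0174, 0.058], [0.661, -0.1351, 0.058]] mid [ 0.669  -0.0588  0.058 ]
grip at start top [[0.6683, -0.04, 0.071], [0.6647, -0.0784, 0.071]] mid [ 0.6665 -0.0592  0.071 ]
```

The cleaner sits about 4 mm outward of the TCP and is pitched about 1°. Best stand origin is about (0.668, -0.054), yaw about 7.3°. I'll correct and lower in two stages.

Call:
{"op": "apply_moves", "data": {
  "moves": [
    [1,-3.5,0,1,0,0.5,0],
    [1,0,15,0,0,0,0],
    [1,0,15,0,0,0,0],
    [1,0,15,0,0,0,0],
    [1,0,13,0,0,0,0],
    [1,0,0,0,0,0,0],
    [1,0,0,0,0,0,0]
  ]
}}

```text
time: 10.15
tool_pos: [0.6679, -0.0575, 0.0984]
tool_rot: [0.531, -0.531, -0.467, 0.467]
contact_force: [0.4, 0.6, -2.2]
gripper_width: 0.297
```

```bash
python3 - <<'E'
from h import *
s=manip.state(); print(s["time"],np.round(s["tool_pos"],4),np.round(s["contact_force"],1))
a=manip.grab_frame("wrist")[140:440,200:430];b=manip.grab_frame("scene")[200:340,250:420]
o=np.zeros((600,800,3),np.uint8); o[:,:460]=cv2.resize(a,None,fx=2,fy=2,interpolation=cv2.INTER_CUBIC); o[:277,462:798]=cv2.resize(b,(336,277),interpolation=cv2.INTER_CUBIC); cv2.imwrite("pics/z5.png",o)
E
```

```text
10.15 [ 0.6679 -0.0575  0.0984] [ 0.4  0.6 -2.2]
```

View pics/z5.png

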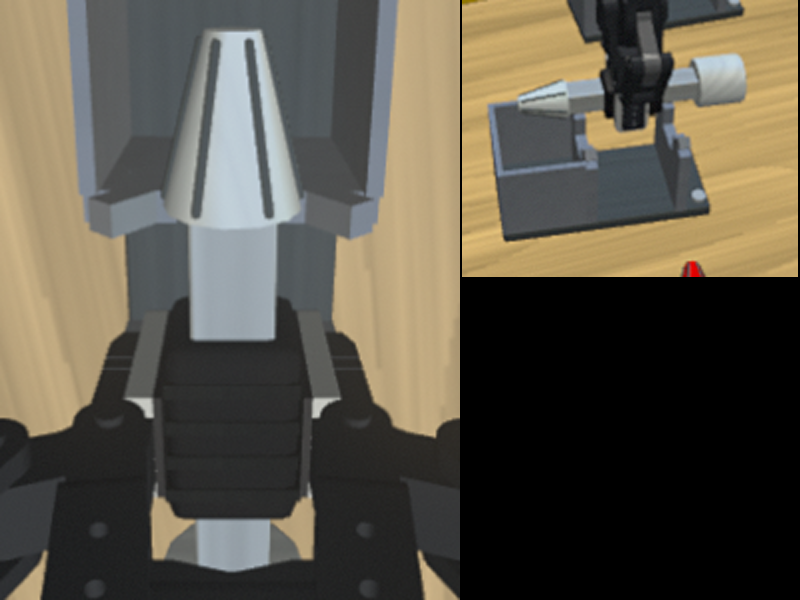

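Laterally centred: shank centre at px 233, upright centre at 232.5. Lowering the rest.

Call:
{"op": "apply_moves", "data": {
  "moves": [
    [1,0,8,0,0,0,0],
    [1,0,8,0,0,0,0],
    [1,0,8,0,0,0,0],
    [1,0,6,0,0,0,0],
    [1,0,4,0,0,0,0],
    [1,0,2,0,0,0,0],
    [1,0,0,0,0,0,0]
  ]
}}

```text
time: 10.95
tool_pos: [0.668, -0.0575, 0.0629]
tool_rot: [0.531, -0.531, -0.467, 0.467]
contact_force: [0.7, 0.2, -1.6]
gripper_width: 0.296
```

```bash
python3 - <<'E'
from h import *
s=manip.state(); print(s["time"],np.round(s["tool_pos"],4),np.round(s["contact_force"],1),np.round(s["ft_torque"],2))
E
```

```text
10.95 [ 0.668  -0.0575  0.0629] [ 0.7  0.2 -1.6] [0.   0.01 0.02]
```

Call:
{"op": "apply_moves", "data": {
  "moves": [
    [1,0,1.5,0,0,0,0],
    [1,0,1.5,0,0,0,0],
    [1,0,1,0,0,0,0],
    [1,0,0,0,0,0,0],
    [1,0,0,0,0,0,0]
  ]
}}

```text
time: 11.45
tool_pos: [0.6682, -0.0576, 0.0594]
tool_rot: [-0.531, 0.531, 0.467, -0.467]
contact_force: [-0.3, 0.1, -2.0]
gripper_width: 0.297
```

Call:
{"op": "apply_moves", "data": {
  "moves": [
    [1,0,1,0,0,0,0],
    [1,0,0.5,0,0,0,0],
    [1,0,0,0,0,0,0],
    [1,0,0,0,0,0,0]
  ]
}}

```text
time: 11.85
tool_pos: [0.6682, -0.0576, 0.0578]
tool_rot: [0.531, -0.531, -0.467, 0.467]
contact_force: [-0.2, 0.5, -1.7]
gripper_width: 0.3
```

At the parked height. Releasing and backing straight up.

Call:
{"op": "apply_moves", "data": {
  "moves": [
    [0.2,0,0.5,0,0,0,0],
    [0.2,0,0,0,0,0,0],
    [0,0,0,0,0,0,0],
    [-0.5,0,0,0,0,0,0],
    [-1,0,0,0,0,0,0],
    [-1,0,0,0,0,0,0],
    [-1,0,0,0,0,0,0],
    [-1,0,0,0,0,0,0]
  ]
}}

```text
time: 12.65
tool_pos: [0.6682, -0.0576, 0.0573]
tool_rot: [-0.531, 0.531, 0.467, -0.467]
contact_force: [-0.2, 0.2, -0.0]
gripper_width: 1.001
```

Call:
{"op": "apply_moves", "data": {
  "moves": [
    [-1,0,-10,0,0,0,0],
    [-1,0,-20,0,0,0,0],
    [-1,0,-30,0,0,0,0],
    [-1,0,-30,0,0,0,0],
    [-1,0,-30,0,0,0,0],
    [-1,0,-30,0,0,0,0],
    [-1,0,0,0,0,0,0]
  ]
}}

```text
time: 13.35
tool_pos: [0.6712, -0.0581, 0.2149]
tool_rot: [-0.528, 0.534, 0.469, -0.465]
contact_force: [-0.2, -0.8, -0.0]
gripper_width: 1.0
```

```bash
python3 - <<'E'
from h import *
s=manip.state(); print(s["time"],np.round(s["tool_pos"],4),np.round(s["contact_force"],1),s["gripper_width"])
a=manip.grab_frame("wrist");b=manip.grab_frame("scene")
cv2.imwrite("pics/w6a.png",a);cv2.imwrite("pics/s6.png",b)
o=np.zeros((600,800,3),np.uint8); o[:,:380]=cv2.resize(a[80:380,220:410],None,fx=2,fy=2,interpolation=cv2.INTER_CUBIC); o[:414,382:798]=cv2.resize(b[140:340,240:440],(416,414),interpolation=cv2.INTER_CUBIC); cv2.imwrite("pics/z6.png",o)
E
```

```text
13.35 [ 0.6712 -0.0581  0.2149] [-0.2 -0.8 -0. ] 1.0002634060868887
```

View pics/z6.png

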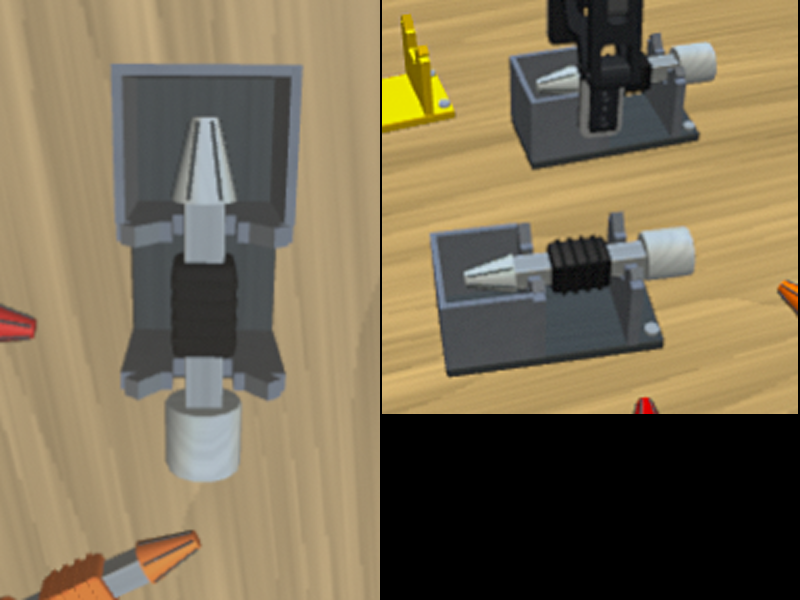

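The composite shows the cleaner seated in both notches, grip at (204,305) between the uprights, cup out at (203,440) and reamer in the guard. Cleaner2 still sits in its stand, and the gripper is 0.21 m up, clear. Handing in.

```bash
python3 -c "
from h import *
print(manip.job_done())"
```

```text
the job is handed in; nothing more can be done
None
```

I lifted the wrongly parked cleaner (the far grey stand) out by its grip, turned it 180° and laid it back in the same stand with the cup end out. The job was handed in at about 13.5 s of the 45 s allowed.

**Last checks:** The final wrist and scene pictures show it level in both notches. The grip is between the uprights, the cup is outside and the reamer is in the guard. The other cleaner looks untouched, the wrist force read about 0 N after release, and the gripper stood open and clear at z = 0.21 m.

**What disagreed:**
- **Cleaner's position along its axis:** the early wrist-camera estimates differed from the top view and the after-turn estimate by 3–6 mm. I used the latter two and shifted 3.5 mm before lowering.
- **Tilt in the grip:** the cleaner hung about 1° off level while held. It looked level once set down.
- **First axis-angle fit:** it was poor (4.5 mm residual), so I took the angle from the stand's edges instead.

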